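Reset the notched length stop to the green marker

ROBOT

A 7-joint arm with a two-finger parallel gripper is mounted at the origin on a cart in front of the work surface, level with it; the furniture and walls round the work are solid. World frame = base frame: x ahead of the robot, y to its left, z up, the work surface at z = 0. Lengths are in m, angles in rad, forces in N, time in s.
With the tool pointing down it reaches from about 0.4 to 0.875 m from the base axis. Payload 19.3 kg.
Tool frame: the origin (TCP) lies on the mounting face of the last link; the fingertips stand 173 mm ahead of it and the grasp point (between the pads) lies 155 mm ahead of it (bot.grip_point_offset is the distance from the TCP to the grasp point, in m); z points along the fingers, y is the line along which they close (so a half turn about z gives the same grasp; the last joint's range is limited). The gripper opens to 85 mm and grips with 20 to 120 N. Pads are 22 mm wide; open, the fingers measure 114 mm over their backs; the gripper's body (76 mm by 85 mm) begins 54 mm behind the grasp point. The pads swing forward as they close: fully open they stand 13 mm farther back than shut.
Start: joints at [1.215, 0.521, -0.036, 1.599, 0.021, 1.021, -0.113], TCP at [0.176, -0.6, 0.405] pointing down, gripper open.
Joint ranges: [-2.91, 2.91], [-0.3, 2.13], [-1.5, 1.42], [0.17, 2.43], [-1.26, 4.41], [0.16, 1.93], [-2.52, 2.52]. Speed limits (rad/s): [1.89, 1.89, 2.39, 2.39, 3.01, 3.01, 3.01].

INTERFACE

Orientations are given as [roll, pitch, yaw] about the fixed x, y, z axes, in that order (R = Rz(yaw) Ry(pitch) Rx(roll)).
In Python, from workcell import bot gives the robot as it stands.
- The arm moves only by the tool arm_command, never from a script. Its argument "deltas" is a list of rows, each a list of 3 entries, a list of its own where there are three numbers: the shift along the tool's x, y, z in cm, then the turn, a rotation vector about the tool's x, y, z in rad, then the finger opening in cm, from 0 to 8.54. In form: [[[tx, ty, tz], [rx, ry, rz], claw], ...]. A call has 1 to 20 rows; each row shifts and turns the commanded pose from where the row before left it, along the tool's axes as they then stand; what a row does not reach is not made up. A row lasts 1/10 s, in which the tool goes at most 50 mm and 8.59 degrees, less where a joint would pass 70% of its speed; a pose out of reach is approached as far as the arm can. A call with a gripper value outside its range is refused whole. The fingers move at their own pace and stop on an object; "newtons" is the grip in N (left out, the last holds). Time passes only in rows, so rows that do not move let the fingers close. It gives the time, the measured TCP pose, the force, the opening and the grip force at its end, in the units of the state.
- bot.observe(): the state, without advancing time (a new reading comes with each control period).
- bot.grab_frame(name): name is "side" or "top" or "wrist"; returns a dict with "frame" (400x640x3 uint8, red, green, blue), "K" (3x3 intrinsics, pixels), "rvec" (rotation vector, rad) and "tvec" (3), from world to camera coordinates, as OpenCV has them; the wrist camera has in their place "T_tool_cam" (4x4, takes a point from camera to tool coordinates, whose origin is the TCP and whose axes are the flange's). Camera axes: x right, y down, z forward; pixel columns grow to the right and rows downward; lengths in m; the calibration is good to about 2 mm. The wrist camera is an equidistant fisheye: a pixel r from the principal point sees the ray r / f radians off the axis. A picture is of the moment at which its call begins: read the wrist's pose just before it. There is no depth.
- bot.job_done(): hands the job in; it is judged then, once.
Trained networks look in a picture, given as the dict that the camera call returned (one of the last four; its "shot" number tells which), for a name from the list of things; names that differ only in an ending like _2 or _b are one class to them, and where a whole thing is asked for, a point or a joint stands for the part that bears it (a point fixed in the world has none). Each returns a list of dicts, best first, with "p" (0 to 1); they miss things now and then, are a little off and sometimes report something else, mostly with a low value. They report only what shows in the picture. A call takes as long as a camera call.
- bot.find_in(name, picture): "rect" ([left, top, width, height] in pixels, round what is visible of it).
- bot.mark_of(name, picture): "at" ([column, row] in pixels: a listed point, or the origin of a listed thing).
The state is a dict: "clock": time; "qpos": joint angles; "qd": joint speeds; "joint_efforts": joint torques, N m; "position": TCP position; "tool_rot": TCP orientation; "force": force on the tool from outside, world axes, zero at the start; "moment": the same for the moment, N m; "grip_width": finger opening in m; "finger_force": force on a finger pad.
Only numpy, scipy, OpenCV 4.12 (cv2) and the standard library are available. Lean on these libraries where they do the work, as an engineer would, in place of code of your own. Each camera call takes 0.05 s, during which the arm holds its last target. There are 200 camera calls.

TASK

Set the blue length stop on the bench rail to the green marker: squeeze its red lever against the blue post, slide the stop along to the notch at the green marker and let go, so that the tooth drops fully home. The marker only shows roughly where the notch is, so feel for it with the lever eased; then push the stop with about 10 N by its post, back towards where it was parked, to prove that it is locked. Never force the tooth (30 N would damage it), leave the loose things alone, and let go of everything at the end.

Things in the scene. Friction and masses are not known exactly. Their poses are not given: they have to be found in the camera images.
- rail: aluminium guide rail fixed to the bench, 70 mm wide (x), 382 mm long (y), 27 mm high, with an open channel 26 mm wide along its top. Origin: middle of its underside, on the bench; y runs along the rail and is the way the stop slides, z up. In the channel lies the dark steel rack with the notches, fixed to it
- channel (a point): middle of the channel, 26 mm above the bench: the height of the rack's plain top, on which the tooth can rest and slide. The rack has three straight-sided 10 mm notches 45 mm apart and, 70 mm to -y of the first, a 46 mm parking slot where the tooth starts. The rack was set by hand: all notches are shifted together, up to 14 mm either way along y, from the markers' middles
- carriage (a joint): position of the blue stop carriage along the rail's +y, m; 0 at the park, range -0.012 to 0.196. It slides with about 2.5 N of friction and stays where left; 130 mm long, 60 mm wide, its top 50 mm above the bench. A steel stop plate 10 mm thick reaches 105 mm behind (+x) the rail's middle line, 6 to 52 mm above the bench, 105 mm to +y of the pointer
- latch (a joint): angle of the red release lever, rad: 0 let go with the tooth fully home (8 mm deep in a notch), about 0.18 when the tooth rests on the rack's plain top, 0.28 fully squeezed (tooth 4 mm clear). A damped spring returns it in about 0.3 s: the squeeze at the thumb bar takes about 7 N to start and 11 N at the end, so grip with 15 to 30 N
- handle (a point): middle of the squeeze handle on the carriage, 90 mm above the bench, 59.5 mm to +y of the pointer; axes as the rail's. Red thumb bar on its -y side, blue post on its +y side: pinch them together along y from above. Over both: 49 mm when let go, 39 mm with the tooth on the rack's plain top, 34 mm squeezed
- thumb_bar (a point): middle of the red thumb bar of the lever, 28 mm wide (x), 12 mm thick, 90 mm above the bench; moves +y (and turns) when squeezed, up to 15 mm. Pushing it to +y lifts the tooth, so with the fingers eased open the stop is best moved to -y by the post
- post (a point): outer (+y) face of the blue fixed post on the carriage, 90 mm above the bench; the post is 30 mm wide, 8 mm thick, its top 109 mm above the bench. Pushed to -y here, the stop slides with the lever free: about 3 to 5 N while the tooth rides on the rack's plain top, then a hard stop once it has dropped into a notch
- pointer (a point): white pointer on the front (robot side) of the carriage, 36 mm before the rail's middle line and 36 mm above the bench; level along y with the middle of the tooth when it is home. Axes as the rail's
- tooth: steel tooth of the lever, 13 mm wide (x), 8 mm long (y), 22 mm high; origin: middle of its lower face, 18 mm above the bench when home, 26 mm when resting on the rack's plain top. As it drops it swings about 3 mm to +y, so it goes home best when the stop comes slowly (10 to 15 mm/s) from the +y side
- marker_green: green marker clip on the front of the rail, 10 x 16 x 35 mm, with a black line down its middle; origin: middle of its underside, 41 mm in front (-x) of the rail's middle line; axes as the rail's. The target notch is within 14 mm of its middle along y
- marker_yellow: yellow marker clip, same shape, at another notch
- marker_orange: orange marker clip, same shape, at another notch
- foam_block: loose beige foam rest block 60 x 130 x 45 mm lying behind the rail, to be left alone; origin: middle of its underside
- cutter: loose yellow snap-off cutter 18 x 148 x 14 mm lying before the rail, to be left alone; origin: middle of its underside
- hex_key: loose dark hex key 30 x 82 x 6 mm lying before the rail, to be left alone; origin: middle of its underside
- tape_roll: loose roll of tan tape, 100 mm across, 25 mm high, to be left alone; origin: middle of its underside
- glue_bottle: loose white dropper bottle 29 mm across, 80 mm high, to be left alone; origin: middle of its underside
- screwdriver: loose red-handled screwdriver 188 mm long, to be left alone; origin: middle of its underside

How it is judged:
By the outcome, as a careful person would: the job done as asked, in the order asked, and still so for the second after the job is handed in, with the robot touching nothing.
It also fails if it takes over 46 s, if anything falls off the work surface, if the arm or the gripper's body presses on something with over 40 N, if the wrist force passes 120 N, or if a joint passes its speed limit or range.

## Working session

There is one attempt and no reset: what is moved stays moved. The work goes in short steps, Python scripts to look and compute and a tool call to move; the robot and the scene stay as the last step left them, time stands still between calls to the robot, and variables do not carry over. Pictures are saved under pics/ and viewed, at most 13 in all, crops included, and the job is handed in when it is done.

Besides the shell and the picture viewer there is one more tool, called after "Call:" by a JSON object that holds its "method" and its "body". arm_command: Moves the arm, as the interface text tells. Its arguments: {"type":"object","properties":{"deltas":{"type":"array","items":{"type":"array"}},"newtons":{"type":"number"}},"required":["deltas"]}

```bash
mkdir -p pics
cat > h.py <<'E'
import numpy as np, cv2
from workcell import bot
def ray(f,px):
    R=cv2.Rodrigues(np.array(f["rvec"],float))[0]; t=np.array(f["tvec"],float).ravel()
    d=R.T@np.linalg.inv(np.array(f["K"]))@np.array([px[0],px[1],1.]); return -R.T@t,d
def onz(f,px,z):
    c,d=ray(f,px); return c+d*(z-c[2])/d[2]
def tri(rs):
    A=np.zeros((3,3));b=np.zeros(3)
    for c,d in rs:
        d=d/np.linalg.norm(d);P=np.eye(3)-np.outer(d,d);A+=P;b+=P@c
    return np.linalg.solve(A,b)
E
python3 - <<'E'
from h import *
s=bot.observe();print(s["clock"],s["position"],s["tool_rot"],s["grip_width"])
Z=dict(rail=0,channel=.026,handle=.09,thumb_bar=.09,post=.09,pointer=.036,marker_green=0,marker_yellow=0,marker_orange=0,foam_block=0,cutter=0,hex_key=0,tape_roll=0,glue_bottle=0,screwdriver=0)
for n in("top","side"):
    f=bot.grab_frame(n);cv2.imwrite(f"pics/{n}0.png",f["frame"][:,:,::-1])
    print(n,ray(f,(320,200)))
    for k,z in Z.items():
        r=bot.mark_of(k,f)[:2]
        print(k,[(round(a["p"],2),np.round(a["at"]),np.round(onz(f,a["at"],z),4)) for a in r])
E
```

```text
0.0 [ 0.17613721 -0.59953879  0.40413969] [-3.14053510e+00  6.53122348e-05  2.85763653e-01] 0.08517789743334414
top (array([0.38720426, 0.01055508, 1.45485104]), array([ 0.10390286,  0.00276221, -0.99461748]))
rail [(0.87, array([338., 211.]), array([ 0.5052, -0.0406,  0.    ]))]
channel [(0.79, array([340., 207.]), array([ 0.5144, -0.0464,  0.026 ]))]
handle [(0.7, array([367., 210.]), array([ 0.5001, -0.1228,  0.09  ])), (0.65, array([372., 212.]), array([ 0.4967, -0.1385,  0.09  ]))]
thumb_bar []
post [(0.91, array([356., 210.]), array([ 0.5017, -0.0922,  0.09  ]))]
pointer [(0.93, array([381., 227.]), array([ 0.4555, -0.1707,  0.036 ]))]
marker_green [(0.55, array([359., 229.]), array([ 0.4491, -0.1072,  0.    ]))]
marker_yellow [(0.46, array([336., 226.]), array([ 0.4602, -0.037 ,  0.    ]))]
marker_orange [(0.25, array([338., 209.]), array([ 0.5105, -0.0415,  0.    ]))]
foam_block [(0.76, array([337., 158.]), array([ 0.6713, -0.038 ,  0.    ]))]
cutter [(0.69, array([360., 247.]), array([ 0.3932, -0.1107,  0.    ]))]
hex_key [(0.6, array([300., 241.]), array([0.4127, 0.0761, 0.
[... 1024 characters left out ...]
4572, -0.1044,  0.    ]))]
marker_yellow [(0.38, array([303., 225.]), array([ 0.4659, -0.0433,  0.    ]))]
marker_orange []
foam_block [(0.86, array([356., 217.]), array([ 0.665 , -0.0228,  0.    ]))]
cutter [(0.62, array([286., 234.]), array([ 0.3967, -0.0958,  0.    ]))]
hex_key [(0.58, array([285., 211.]), array([0.4189, 0.0765, 0.    ]))]
tape_roll [(0.73, array([269., 176.]), array([0.398 , 0.4187, 0.    ])), (0.46, array([301., 222.]), array([ 0.462 , -0.0207,  0.    ]))]
glue_bottle [(0.79, array([322., 287.]), array([ 0.4533, -0.4176,  0.    ]))]
screwdriver [(0.45, array([396., 254.]), array([ 0.7199, -0.2882,  0.    ])), (0.35, array([285., 212.]), array([0.4179, 0.0643, 0.    ]))]
```

Run:
```python
import cv2
t=cv2.imread("pics/top0.png");cv2.imwrite("pics/top0c.png",cv2.resize(t[130:270,270:440],None,fx=4.4,fy=4.28,interpolation=cv2.INTER_CUBIC))
t=cv2.imread("pics/side0.png");cv2.imwrite("pics/side0c.png",cv2.resize(t[160:280,250:400],None,fx=5,fy=5,interpolation=cv2.INTER_CUBIC))
```

```text
(no output)
```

View pics/top0c.png

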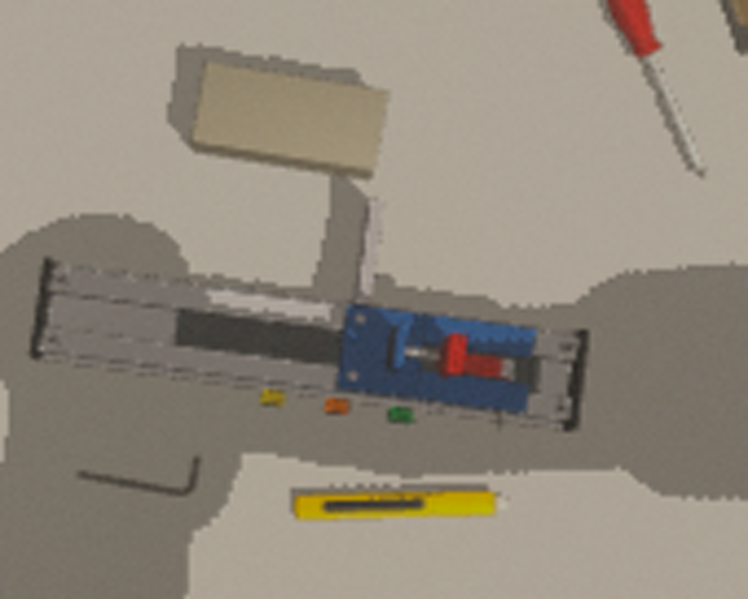

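View pics/side0c.png

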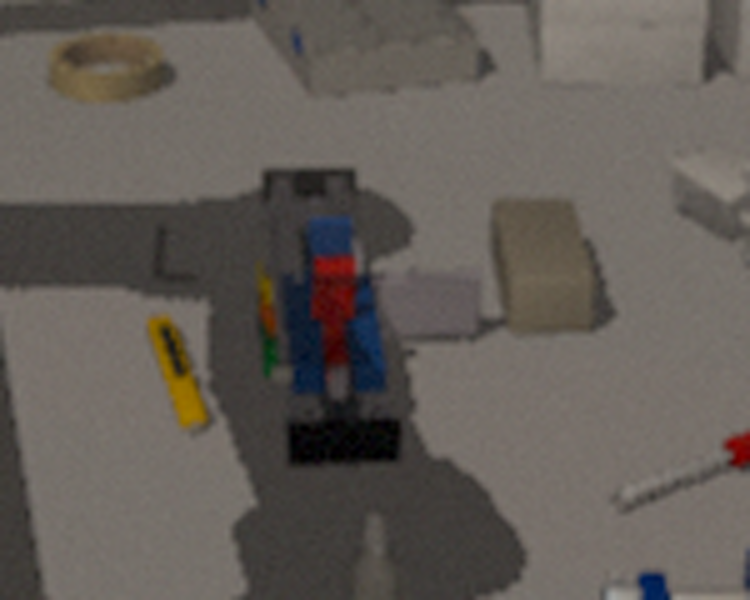

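Top view: the rail is at roughly yaw −0.13. Green (400,413), orange (337,405) and yellow (272,397) lie in order along +y. The pointer is at about (500,418), and the handle runs from the red bar (455,355) to the blue post (397,345). The stop plate passes clear of the foam. Next I move above the handle.

Call:
{"method": "arm_command", "body": {"deltas": [[[2.8,-2.3,0.3],[0,0,0],8.5],[[2.8,-2.3,0.3],[0,0,0],8.5],[[2.8,-2.3,0.3],[0,0,0],8.5],[[2.8,-2.3,0.3],[0,0,0],8.5],[[2.8,-2.3,0.3],[0,0,0],8.5],[[2.8,-2.3,0.3],[0,0,0],8.5],[[2.8,-2.3,0.3],[0,0,0],8.5],[[2.8,-2.3,0.3],[0,0,0],8.5],[[2.8,-2.3,0.3],[0,0,0],8.5],[[2.8,-2.3,0.3],[0,0,0],8.5],[[2.8,-2.3,0.3],[0,0,0],8.5],[[2.8,-2.3,0.3],[0,0,0],8.5],[[2.8,-2.3,0.3],[0,0,0],8.5],[[2.8,-2.3,0.3],[0,0,0],8.5],[[2.8,-2.3,0.3],[0,0,0],8.5],[[2.8,-2.3,0.3],[0,0,0],8.5],[[0,0,0],[0,0,0.14],8.5],[[0,0,0],[0,0,0.14],8.5],[[0,0,0],[0,0,0.14],8.5],[[0,0,0],[0,0,0],8.5]]}}

```text
clock: 3.6
position: [0.5024, -0.1201, 0.3568]
tool_rot: [3.141, -0.0, -0.137]
force: [-0.6, 0.1, -0.3]
grip_width: 0.0852
finger_force: 0.0
```

```bash
cat >> h.py <<'E'
from scipy.spatial.transform import Rotation as Ro
def wray(f,px,s):
    K=np.array(f["K"]);x=(px[0]-K[0,2])/K[0,0];y=(px[1]-K[1,2])/K[1,1];r=np.hypot(x,y)+1e-12
    d=np.array([np.sin(r)*x/r,np.sin(r)*y/r,np.cos(r)]);T=np.array(f["T_tool_cam"])
    R=Ro.from_euler("xyz",s["tool_rot"]).as_matrix()
    return np.array(s["position"])+R@T[:3,3],R@T[:3,:3]@d
def wonz(f,px,s,z):
    c,d=wray(f,px,s);return c+d*(z-c[2])/d[2]
E
python3 - <<'E'
from h import *
s=bot.observe();print(s["clock"],s["position"],s["tool_rot"],s["grip_width"],s["force"])
f=bot.grab_frame("wrist");cv2.imwrite("pics/w1.png",f["frame"][:,:,::-1])
for k,z in dict(rail=0,handle=.09,thumb_bar=.09,post=.09,pointer=.036,marker_green=0,marker_orange=0,marker_yellow=0).items():
    print(k,[(round(a["p"],2),np.round(a["at"]),np.round(wonz(f,a["at"],s,z),4)) for a in bot.mark_of(k,f)[:2]])
for k in("marker_green","marker_orange","marker_yellow","pointer"):
    print(k,[(round(a["p"],2),np.round(a["rect"]),) for a in bot.find_in(k,f)[:2]])
E
```

```text
3.6 [ 0.50237217 -0.12007134  0.35676554] [ 3.14140421e+00 -1.18392187e-04 -1.36562578e-01] 0.08520210692664287 [-0.60317497  0.06925806 -0.28876583]
rail [(0.74, array([250., 189.]), array([ 0.5075, -0.0418,  0.    ])), (0.59, array([323., 272.]), array([ 0.3944, -0.1072,  0.    ]))]
handle [(0.59, array([325., 218.]), array([ 0.4951, -0.1218,  0.09  ]))]
thumb_bar [(0.75, array([347., 214.]), array([ 0.4959, -0.1401,  0.09  ]))]
post [(0.93, array([295., 217.]), array([ 0.4993, -0.0978,  0.09  ]))]
pointer [(0.63, array([385., 229.]), array([ 0.4551, -0.1794,  0.036 ])), (0.32, array([325., 272.]), array([ 0.4144, -0.1121,  0.036 ]))]
marker_green [(0.7, array([218.,  44.]), array([ 0.6723, -0.0316,  0.    ])), (0.66, array([313., 225.]), array([ 0.457 , -0.1045,  0.    ]))]
marker_orange [(0.51, array([278., 220.]), array([ 0.4677, -0.0667,  0.    ]))]
marker_yellow [(0.63, array([239., 225.]), array([ 0.4676, -0.0193,  0.    ]))]
marker_green [(0.64, array([306., 230.,  18.,  11.]))]
marker_orange [(0.51, array([262., 229.,  20.,  12.]))]
marker_yellow [(0.72, array([224., 225.,  22.,  14.]))]
pointer [(0.74, array([264.,  85., 138., 158.]))]
```

View pics/w1.png

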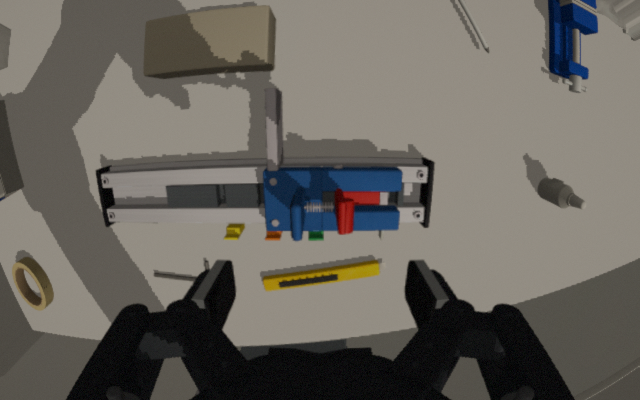

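The wrist view shows the rail (103–430, 160–228) and the markers yellow (234,230), orange (272,235), green (316,236). A darker line in the rack near (220,195) may be a visible notch, so I zoom in.

Run:
```python
import cv2
t=cv2.imread("pics/w1.png")[150:250,95:290];t=cv2.convertScaleAbs(t,alpha=1.6,beta=10)
cv2.imwrite("pics/w1c.png",cv2.resize(t,None,fx=4,fy=4,interpolation=cv2.INTER_CUBIC))
t=cv2.imread("pics/w1.png")[150:250,245:440]
cv2.imwrite("pics/w1d.png",cv2.resize(t,None,fx=4,fy=4,interpolation=cv2.INTER_CUBIC))
```

```text
(no output)
```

View pics/w1c.png

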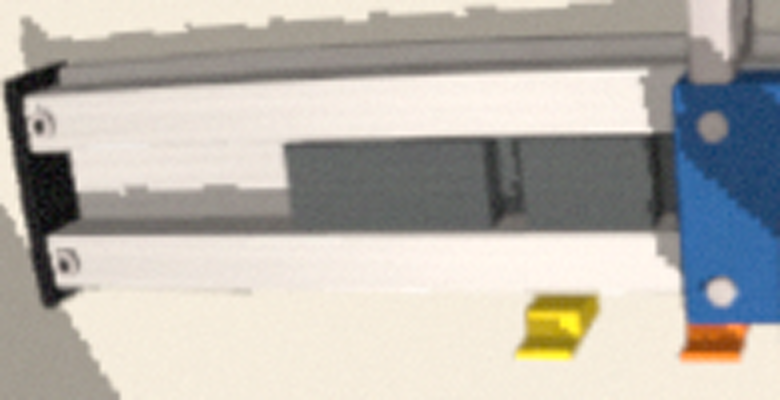

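View pics/w1d.png

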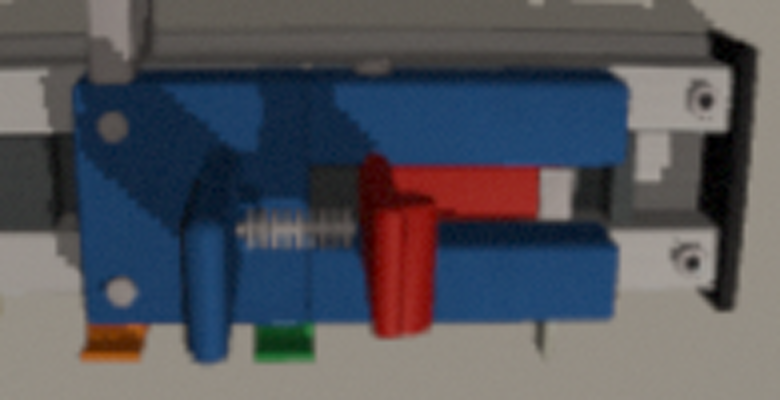

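Run:
```python
from h import *
import pickle
s=bot.observe();f=bot.grab_frame("wrist");print(s["clock"],np.array(f["T_tool_cam"]).round(3).tolist())
c=lambda x,y,z:wonz(f,(95+(x+.5)/4-.5,150+(y+.5)/4-.5),s,z)
d=lambda x,y,z:wonz(f,(245+(x+.5)/4-.5,150+(y+.5)/4-.5),s,z)
UL,LL,UR,LR=c(38,125,.027),c(67,262,.027),d(705,100,.027),d(690,260,.027)
print(UL,LL,UR,LR)
L=(UL+LL)/2;R=(UR+LR)/2;v=(L-R)[:2];yaw=-np.arctan2(v[0],v[1]);o=(L+R)/2
print("yaw",yaw,"len",np.linalg.norm(v),"o",o)
ey=np.array([-np.sin(yaw),np.cos(yaw)]);ex=np.array([ey[1],-ey[0]])
loc=lambda p:np.round([1e3*ex@(p-o)[:2],1e3*ey@(p-o)[:2]],1)
for n,p in dict(n3a=c(491,215,.026),n3b=c(523,215,.026),n3ar=c(489,145,.026),n3br=c(519,145,.026),n2a=c(655,215,.026),n2ar=c(649,145,.026),
 yelBackL=c(533,297,.035),yelBackR=c(598,297,.035),yelbl=c(518,357,0),yelbr=c(573,357,0),orbl=c(683,358,0),orbr=c(740,358,0),orbl2=d(83,358,0),orbr2=d(137,358,0),grbl=d(255,358,0),grbr=d(314,358,0),
 ptip=d(541,355,.036),pbase=d(541,322,.036),postT=d(185+22,225,.109),barT=d(405,200,.105),carL=d(80,85,.05),carR=d(627,85,.05)).items(): print(n,loc(p),p.round(4))
```

```text
4.25 [[0.0, -0.954, -0.301, 0.077], [1.0, 0.001, -0.002, -0.001], [0.002, -0.301, 0.954, 0.031], [0.0, 0.0, 0.0, 1.0]]
[0.55090107 0.13242644 0.027     ] [0.50817937 0.13587253 0.027     ] [ 0.50549556 -0.22308448  0.027     ] [ 0.4628493  -0.21711898  0.027     ]
yaw -0.1273733879479422 len 0.35714445738966377 o [ 0.50685633 -0.04297612  0.027     ]
n3a [-8.2 32.1] [ 0.5028 -0.0101  0.026 ]
n3b [-8.2 23.2] [ 0.5016 -0.019   0.026 ]
n3ar [10.8 30.8] [ 0.5215 -0.0138  0.026 ]
n3br [10.6 22.5] [ 0.5202 -0.022   0.026 ]
n2a [ -8.5 -12.5] [ 0.4968 -0.0543  0.026 ]
n2ar [ 10.  -12.1] [ 0.5152 -0.0563  0.026 ]
yelBackL [-27.7  19.8] [ 0.4819 -0.0199  0.035 ]
yelBackR [-27.6   2.1] [ 0.4797 -0.0374  0.035 ]
yelbl [-60.   38.3] [0.4522 0.0026 0.    ]
yelbr [-59.8  21.1] [ 0.4502 -0.0145  0.    ]
orbl [-59.7 -12.1] [ 0.4461 -0.0474  0.    ]
orbr [-59.6 -28.9] [ 0.444  -0.0641 -0.    ]
orbl2 [-59.7 -12.1] [ 0.4461 -0.0474  0.    ]
orbr2 [-59.6 -28. ] [ 0.4441 -0.0632  0.    ]
grbl [-59.6 -62.1] [ 0.4398 -0.097   0.    ]
grbr [-59.7 -79.1] [ 0.4376 -0.1138  0.    ]
ptip [ -43.9 -137.4] [ 0.4458 -0.1737  0.036 ]
pbase [ -34.7 -136.8] [ 0.455  -0.1743  0.036 ]
postT [ 14.5 -58.7] [ 0.5138 -0.103   0.109 ]
barT [ 17.9 -95.4] [ 0.5125 -0.1398  0.105 ]
carL [ 29.8 -25.4] [ 0.5332 -0.0719  0.05  ]
carR [  29.5 -151.5] [ 0.5169 -0.197   0.05  ]
```

Call:
{"method": "arm_command", "body": {"deltas": [[[-0.5,-0.8,1.0],[0,0,-0.008],8.5],[[0,0,2.5],[0,0,0],8.5],[[0,0,2.5],[0,0,0],8.5],[[0,0,2.4],[0,0,0],8.5],[[0,0,1.5],[0,0,0],8.5],[[0,0,1.0],[0,0,0],8.5],[[0,0,0.5],[0,0,0],8.5],[[0,0,0],[0,0,0],6.5],[[0,0,0],[0,0,0],5.5],[[0,0,0],[0,0,0],5.2]], "newtons": 25}}

```text
clock: 5.3
position: [0.4986, -0.112, 0.2434]
tool_rot: [3.141, -0.001, -0.127]
force: [-0.1, -3.6, 1.6]
grip_width: 0.052
finger_force: 1.3
```

Run:
```python
from h import *
s=bot.observe();print(s["clock"],s["position"],s["tool_rot"],s["grip_width"],s["force"])
f=bot.grab_frame("wrist");t=f["frame"][:,:,::-1];cv2.imwrite("pics/w2.png",t)
```

```text
5.3 [ 0.49856361 -0.11199497  0.24342288] [ 3.14131481e+00 -1.24802881e-03 -1.26680459e-01] 0.05200800183134072 [-0.14047797 -3.61444961  1.55801405]
```

View pics/w2.png

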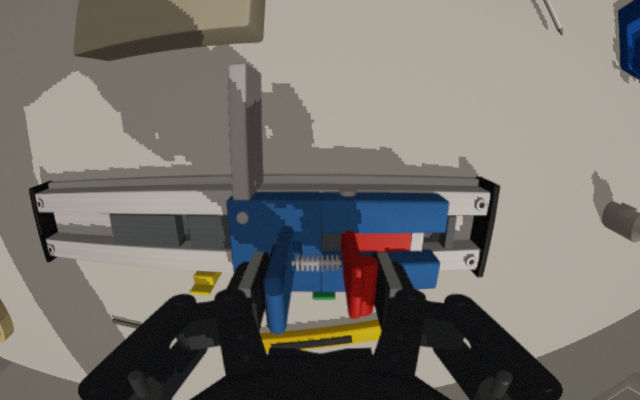

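The pads straddle the blue post (280,285) and the red bar (360,285), and the −y pad is just touching the bar. Now I squeeze.

Call:
{"method": "arm_command", "body": {"deltas": [[[0,0,0],[0,0,0],4.4],[[0,0,0],[0,0,0],3.8],[[0,0,0],[0,0,0],3.2],[[0,0,0],[0,0,0],2.8],[[0,0,0],[0,0,0],2.8],[[0,0,0],[0,0,0],2.8],[[0,0,0],[0,0,0],2.8]], "newtons": 25}}

```text
clock: 6.05
position: [0.4989, -0.1113, 0.2442]
tool_rot: [-3.141, -0.002, -0.126]
force: [-5.4, 3.0, 27.4]
grip_width: 0.0328
finger_force: 22.7
```

Call:
{"method": "arm_command", "body": {"deltas": [[[0,-0.2,-0.2],[0,0,0],2.8],[[0,-0.5,0],[0,0,0],2.8],[[0,-0.7,0],[0,0,0],2.8],[[0,-0.7,0],[0,0,0],2.8],[[0,-0.8,0],[0,0,0],2.8]]}}

```text
clock: 6.55
position: [0.5024, -0.083, 0.2449]
tool_rot: [3.141, -0.001, -0.127]
force: [4.8, -4.6, -6.1]
grip_width: 0.0326
finger_force: 29.6
```

Call:
{"method": "arm_command", "body": {"deltas": [[[0,-0.8,0],[0,0,0],2.8],[[0,-0.8,0],[0,0,0],2.8],[[0,-0.8,0],[0,0,0],2.8],[[0,-0.8,0],[0,0,0],2.8],[[0,-0.8,0],[0,0,0],2.8],[[0,-0.7,0],[0,0,0],2.8],[[0,-0.6,0],[0,0,0],2.8],[[0,-0.4,0],[0,0,0],2.8],[[0,0,0],[0,0,0],2.8],[[0,0,0],[0,0,0],2.8]]}}

```text
clock: 7.55
position: [0.5099, -0.0258, 0.2449]
tool_rot: [-3.141, -0.002, -0.126]
force: [6.2, 1.4, -8.6]
grip_width: 0.0327
finger_force: 32.1
```

Run:
```python
from h import *
s=bot.observe();print(s["clock"],s["position"],s["tool_rot"],s["grip_width"],s["force"])
f=bot.grab_frame("wrist");t=f["frame"][:,:,::-1];cv2.imwrite("pics/w3.png",t)
```

```text
7.55 [ 0.50987319 -0.0257647   0.24487335] [-3.14057523e+00 -1.90983479e-03 -1.25781767e-01] 0.032691984796655825 [ 6.19414146  1.36421773 -8.64013626]
```

View pics/w3.png

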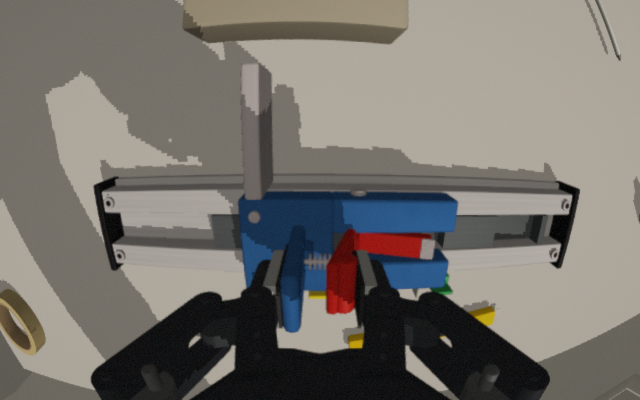

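The carriage followed. The tooth end of the red lever is at (428,248), with a dark gap beside it at (440,240), and the parking slot edges are at right. I convert those.

Run:
```python
from h import *
s=bot.observe();f=bot.grab_frame("wrist")
o=np.array([.50686,-.04298]);yaw=-.1274;ey=np.array([-np.sin(yaw),np.cos(yaw)]);ex=np.array([ey[1],-ey[0]])
loc=lambda p:np.round([1e3*ex@(p[:2]-o),1e3*ey@(p[:2]-o)],1)
for px,z in [((434,240),.026),((444,240),.026),((455,225),.026),((545,225),.026),((530,225),.026),((428,248),.045),((455,200),.05),((240,200),.05)]:print(px,loc(wonz(f,px,s,z)))
print(loc(s["position"]))
t=cv2.convertScaleAbs(f["frame"][185:300,400:590,::-1],alpha=1.6)
cv2.imwrite("pics/w3c.png",cv2.resize(t,None,fx=4,fy=4,interpolation=cv2.INTER_CUBIC))
```

```text
(434, 240) [ -5.2 -60.4]
(444, 240) [ -5.4 -68.1]
(455, 225) [  5.7 -75. ]
(545, 225) [   4.  -160.6]
(530, 225) [   4.4 -143.7]
(428, 248) [ -2.2 -49.1]
(455, 200) [ 30.7 -60.7]
(240, 200) [30.2 64.2]
[ 0.8 17.4]
```

View pics/w3c.png

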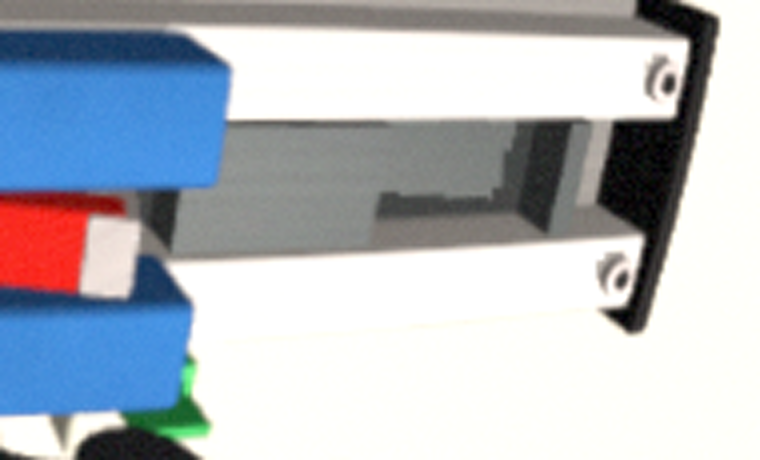

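Notch 1's −y edge is at about −68 mm, which agrees with a notch centre near −63 mm. The pointer is at about −49.5 mm. I ease the fingers open.

Call:
{"method": "arm_command", "body": {"deltas": [[[0,0,0],[0,0,0],3.6],[[0,0,0],[0,0,0],3.9],[[0,0,0],[0,0,0],4.2],[[0,0,0],[0,0,0],4.8],[[0,0,0.1],[0,0,0],5.4],[[0,0,0.2],[0,0,0],5.8],[[0,0,0],[0,0,0],5.8],[[0,0.1,0],[0,0,0],5.8],[[0,0.1,0],[0,0,0],5.8]]}}

```text
clock: 8.55
position: [0.509, -0.0284, 0.2417]
tool_rot: [-3.142, 0.0, -0.126]
force: [1.2, 0.1, -0.1]
grip_width: 0.0582
finger_force: 0.0
```

Run:
```python
from h import *
s=bot.observe();f=bot.grab_frame("wrist");print(s["clock"],s["position"],s["grip_width"],s["force"])
cv2.imwrite("pics/w4.png",f["frame"][150:350,180:500,::-1])
```

```text
8.55 [ 0.50895584 -0.02839237  0.24167543] 0.05821185461789314 [ 1.18776245  0.11656405 -0.13593146]
```

View pics/w4.png

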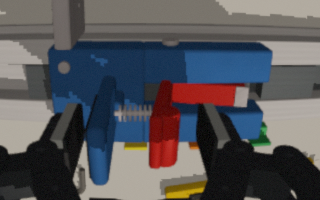

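The lever is free and the tooth is riding on the rack top. The post pad has a small gap to the post. Now I push slowly to −y.

Call:
{"method": "arm_command", "body": {"deltas": [[[0,0.15,0],[0,0,0],5.8],[[0,0.15,0],[0,0,0],5.8],[[0,0.15,0],[0,0,0],5.8],[[0,0.12,0],[0,0,0],5.8],[[0,0.12,0],[0,0,0],5.8],[[0,0.12,0],[0,0,0],5.8],[[0,0.12,0],[0,0,0],5.8]]}}

```text
clock: 9.3
position: [0.5079, -0.0372, 0.2417]
tool_rot: [-3.141, -0.0, -0.126]
force: [0.8, 4.9, -0.9]
grip_width: 0.0579
finger_force: 2.3
```

Call:
{"method": "arm_command", "body": {"deltas": [[[0,0.12,0],[0,0,0],5.8],[[0,0.12,0],[0,0,0],5.8],[[0,0.12,0],[0,0,0],5.8],[[0,0.12,0],[0,0,0],5.8]]}}

```text
clock: 9.7
position: [0.5072, -0.0424, 0.2417]
tool_rot: [-3.141, -0.0, -0.126]
force: [0.3, 4.2, 0.7]
grip_width: 0.0578
finger_force: 2.3
```

Call:
{"method": "arm_command", "body": {"deltas": [[[0,0.12,0],[0,0,0],5.8],[[0,0.12,0],[0,0,0],5.8],[[0,0.12,0],[0,0,0],5.8]]}}

```text
clock: 10.0
position: [0.5067, -0.046, 0.2417]
tool_rot: [-3.142, 0.0, -0.126]
force: [-0.2, 4.0, 0.8]
grip_width: 0.058
finger_force: 2.3
```

Call:
{"method": "arm_command", "body": {"deltas": [[[0,0.12,0],[0,0,0],5.8],[[0,0.12,0],[0,0,0],5.8]]}}

```text
clock: 10.2
position: [0.5064, -0.0484, 0.2417]
tool_rot: [3.142, 0.0, -0.126]
force: [-0.3, -0.2, 0.1]
grip_width: 0.0581
finger_force: 0.0
```

Call:
{"method": "arm_command", "body": {"deltas": [[[0,0,0],[0,0,0],5.8],[[0,0,0],[0,0,0],5.8],[[0,0,0],[0,0,0],5.8],[[0,0.1,0],[0,0,0],5.8],[[0,0.1,0],[0,0,0],5.8]]}}

```text
clock: 10.7
position: [0.5062, -0.0504, 0.2417]
tool_rot: [3.142, 0.0, -0.126]
force: [0.2, -0.4, 0.1]
grip_width: 0.058
finger_force: 0.0
```

Run:
```python
from h import *
s=bot.observe();f=bot.grab_frame("wrist");print(s["clock"],s["position"],s["grip_width"],s["force"])
cv2.imwrite("pics/w5.png",cv2.resize(f["frame"][150:350,180:500,::-1],None,fx=2,fy=2))
```

```text
10.7 [ 0.50617476 -0.05038528  0.24168185] 0.05804103202548488 [ 0.243612   -0.41490762  0.05101612]
```

View pics/w5.png

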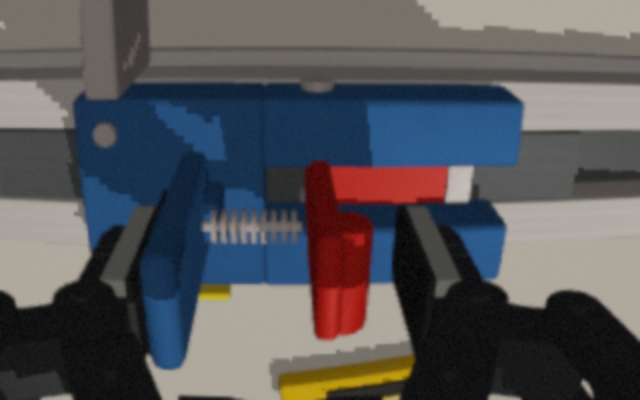

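The lever now stands as it did when let go, with the red arm level, and the post has moved ahead of the pad. Now I push gently for the proof.

Call:
{"method": "arm_command", "body": {"deltas": [[[0,0.08,0],[0,0,0],5.8],[[0,0.08,0],[0,0,0],5.8]]}}

```text
clock: 10.95
position: [0.506, -0.0517, 0.2417]
tool_rot: [-3.141, -0.0, -0.126]
force: [0.5, 2.1, -0.5]
grip_width: 0.0579
finger_force: 1.3
```

Call:
{"method": "arm_command", "body": {"deltas": [[[0,0.05,0],[0,0,0],5.8],[[0,0.05,0],[0,0,0],5.8]]}}

```text
clock: 11.15
position: [0.5059, -0.0527, 0.2417]
tool_rot: [-3.141, 0.0, -0.126]
force: [0.7, 2.7, 0.2]
grip_width: 0.0578
finger_force: 1.3
```

Call:
{"method": "arm_command", "body": {"deltas": [[[0,0.05,0],[0,0,0],5.8]]}}

```text
clock: 11.25
position: [0.5058, -0.0531, 0.2417]
tool_rot: [-3.141, -0.0, -0.126]
force: [-0.5, 6.8, 0.2]
grip_width: 0.0582
finger_force: 3.4
```

Call:
{"method": "arm_command", "body": {"deltas": [[[0,0.05,0],[0,0,0],5.8]]}}

```text
clock: 11.35
position: [0.5058, -0.0533, 0.2417]
tool_rot: [-3.141, -0.0, -0.126]
force: [0.7, 10.0, -0.6]
grip_width: 0.058
finger_force: 4.7
```

Call:
{"method": "arm_command", "body": {"deltas": [[[0,0.05,0],[0,0,0],5.8]]}}

```text
clock: 11.45
position: [0.5058, -0.0534, 0.2417]
tool_rot: [-3.14, -0.0, -0.125]
force: [1.7, 13.0, -1.0]
grip_width: 0.0578
finger_force: 6.1
```

Call:
{"method": "arm_command", "body": {"deltas": [[[0,-0.03,0],[0,0,0],5.8],[[0,0,0],[0,0,0],5.8],[[0,0,0],[0,0,0],5.8],[[0,0,0],[0,0,0],5.8],[[0,0,0],[0,0,0],5.8]]}}

```text
clock: 11.95
position: [0.5058, -0.0533, 0.2417]
tool_rot: [-3.141, -0.0, -0.125]
force: [1.4, 7.8, -0.2]
grip_width: 0.0577
finger_force: 4.1
```

Call:
{"method": "arm_command", "body": {"deltas": [[[0,0.04,0],[0,0,0],5.8],[[0,0,0],[0,0,0],5.8],[[0,0,0],[0,0,0],5.8],[[0,0,0],[0,0,0],5.8],[[0,0,0],[0,0,0],5.8],[[0,0,0],[0,0,0],5.8]]}}

```text
clock: 12.55
position: [0.5058, -0.0534, 0.2417]
tool_rot: [-3.14, -0.0, -0.125]
force: [0.2, 10.2, -0.6]
grip_width: 0.0581
finger_force: 5.3
```

Call:
{"method": "arm_command", "body": {"deltas": [[[0,-0.2,0],[0,0,0],5.8],[[0,-0.2,0],[0,0,0],6.5],[[0,0,0],[0,0,0],8.0],[[0,0,0],[0,0,0],8.0],[[0,0,-1],[0,0,0],8.0],[[0,0,-2],[0,0,0],8.0],[[0,0,-3],[0,0,0],8.0],[[0,0,-3],[0,0,0],8.0],[[0,0,-2],[0,0,0],8.0],[[0,0,0],[0,0,0],8.0],[[0,0,0],[0,0,0],8.0]]}}

```text
clock: 13.65
position: [0.506, -0.0506, 0.3523]
tool_rot: [-3.142, -0.001, -0.126]
force: [-0.7, -0.7, -0.6]
grip_width: 0.08
finger_force: 0.0
```

Run:
```python
from h import *
s=bot.observe();f=bot.grab_frame("wrist");print(s["clock"],s["position"],s["grip_width"],s["force"])
cv2.imwrite("pics/w6.png",cv2.resize(f["frame"][130:270,200:460,::-1],None,fx=3,fy=3,interpolation=cv2.INTER_CUBIC))
for k,z in dict(post=.09,thumb_bar=.09,pointer=.036).items():
    print(k,[(round(a["p"],2),np.round(a["at"]),np.round(wonz(f,a["at"],s,z),4)) for a in bot.mark_of(k,f)[:2]])
```

```text
13.65 [ 0.50601463 -0.05058672  0.35225237] 0.0799751383289771 [-0.68161192 -0.68333649 -0.61961921]
post [(0.73, array([290., 213.]), array([ 0.5084, -0.0257,  0.09  ]))]
thumb_bar [(0.59, array([343., 210.]), array([ 0.5051, -0.0677,  0.09  ])), (0.27, array([337., 219.]), array([ 0.4981, -0.0621,  0.09  ]))]
pointer [(0.79, array([379., 225.]), array([ 0.4666, -0.1037,  0.036 ]))]
```

View pics/w6.png

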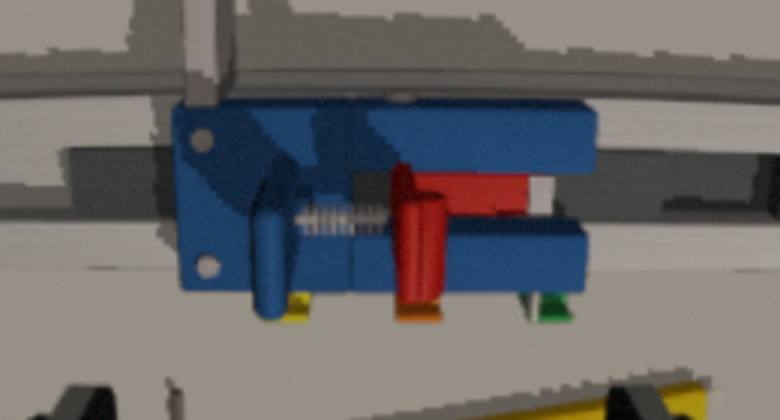

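The pointer sits at the green marker (535,305). The lever stands as it did at the start, about 42 mm from post face to bar middle, so the tooth is home. The gripper is clear.

```bash
python3 -c "
from workcell import bot
print(bot.job_done())"
```

```text
the job is handed in; nothing more can be done
None
```

The blue stop is locked in the notch at the green marker: it held against a 10 N push back towards the park (13 N at most), and I let go and handed the job in at about 14 s.

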